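# Shut the gas valve under the spring-loaded guard cover

## Task

Shut off the table-top gas burner: lift its self-closing guard cover by the red bar right back past upright until the orange stay snaps behind the cover's pin, ease the cover back onto the stay without letting it drop or pulling it down, and let go. Then turn the black knob beneath it clockwise until its red nose meets the rubber stop, press it home there firmly but gently for a moment (about 7 newtons at the nose, never over 12), and let go, leaving the cover propped and the things around undisturbed.

Things in the scene. Friction and masses are not known exactly. Their poses are not given: they have to be found in the camera images.
- burner: White table-top gas burner, fixed; housing 300 (x) x 220 (y) x 40 mm high. Origin under its centre on the worktop; x points away from its control side (which faces the robot), y to its left, z up. In this frame, mm: deck at z 40; cover's hinge line along y at x -30, z 92; knob's axis at x -100, y 0; 10 mm high rims at y +-67; round burner at x 88, y -20, wire pan rest up to z 69.
- cover: Clear guard cover in a grey frame over the knob: plate 100 wide (y) x 4 mm, 0.1 kg. Origin mid hinge line; closed, axes as the burner's, plate from x -10 to -110 mm. It opens up and back about +y: shut 0, upright 1.57, end of travel 2.6 rad. A spring with damped hinge always pulls it shut: about 1 N at the bar when shut, 1.5 N open, more while it moves. A pin on its left cheek, 32 mm from the hinge, meets the stay.
- bar (a point): Middle of the cover's red pull bar: round, 10 mm thick, 70 mm free length along y, 150 mm from the hinge line in the plane of the plate, held by two side arms, with an open gap of 37 mm between bar and plate. Shut: 92 mm above the worktop. It can be pinched from above, one finger through the gap, and turns in a light grip (about 14 N) as the cover swings.
- stay: Orange spring stay behind the hinge, left: bar 69 x 8 x 10 mm along the burner's x; origin on its rear pivot. The pin pushes it down in passing; at about 2.36 rad of cover it snaps up behind the pin, and the cover, let back, rests on it at 2.32 rad (bar 202 mm above the worktop), pin pressing with about 7 N. Over 24 N on it (cover dropped from above 2.37 rad, or pulled down) harms it.
- knob: Black valve knob; origin on its vertical axis at deck height. Base disc 50 mm wide, 12 mm high; on it a grip bar 50 mm long (own x axis), 12 mm thick (y), from 10 to 45 mm above the deck. Clockwise from above shuts it; friction about 0.05 Nm, no spring. The bar's x axis has yaw +0.2 to +0.6 rad from the burner's x at the start, -0.4 to -0.72 rad when the nose meets the stop.
- nose (a point): Top of the knob's red nose, a post 8 mm thick at the knob's foot, 34 mm from the axis on the knob's -x side, 12 mm above the deck. It meets the stop when the two posts' axes are 9 mm apart.
- stop: Rubber stop post, 10 mm thick, 13 mm high, fixed on the deck front-left of the knob (about x -123, y 25 mm in the burner's frame, up to 3 mm off either way); origin at its foot. It hardly yields; 7 N at the nose takes a turning moment of about 0.24 Nm, friction (up to 0.05 Nm) apart; over 12 N at the nose harms the valve.
- salt: Grey-topped shaker, 44 mm across, 90 mm high, beside the burner; origin under its centre. Leave alone.
- spice: Red-lidded spice jar, 47 mm across, 97 mm high, beside the burner; origin under its centre. Leave alone.
- tin: Small green tin, 57 mm across, 72 mm high, beside the burner; origin under its centre. Leave alone.

How it is judged:
By the outcome, as a careful person would: the job done as asked, in the order asked, and still so for the second after the job is handed in, with the robot touching nothing.
It also fails if it takes over 72 s, if anything falls off the work surface, if the arm or the gripper's body presses on something with over 40 N, if the wrist force passes 120 N, or if a joint passes its speed limit or range.

## Robot

A 6-joint arm with a two-finger parallel gripper is mounted at the origin on a cart in front of the work surface, level with it; the furniture and walls round the work are solid. World frame = base frame: x ahead of the robot, y to its left, z up, the work surface at z = 0. Lengths are in m, angles in rad, forces in N, time in s.
With the tool pointing down it reaches from about 0.375 to 0.925 m from the base axis. Payload 5.7 kg.
Tool frame: the origin (TCP) lies midway between the tips of the shut fingers; the grasp point (between the pads) lies 19 mm behind it; z points along the fingers, y is the line along which they close (so a half turn about z gives the same grasp; the last joint's range is limited). The gripper opens to 88 mm and grips with 3 to 60 N. Pads are 20 mm wide; open, the fingers measure 115 mm over their backs; the gripper's body (75 mm by 178 mm) begins 61 mm behind the grasp point.
Start: joints at [1.051, 0.359, 1.51, -0, 1.272, -0.115], TCP at [0.236, 0.551, 0.223] pointing down, gripper open.
Joint ranges: [-2.97, 2.97], [-1.01, 2.36], [0.21, 2.38], [-0.96, 4.11], [0.2, 2.71], [-2.98, 2.98]. Speed limits (rad/s): [2.39, 2.39, 3.14, 3.14, 3.14, 3.14].

## Interface

Orientations are given as a unit quaternion [x, y, z, w].
In Python, from bench import move_ptp, servo_line, goto_joints, move_gripper, sleep, inverse_kinematics, capture, PlanningError, close_job, spot_in, silhouettes, current_clock, current_joint_pos, current_qvel, current_joint_torque, current_position, current_orientation, current_force, current_torque, current_finger_gap, current_grip_force gives the robot as it stands. Calls block until the motion is done:
- move_ptp(position, orientation): joint-space move of the TCP to a pose.
- servo_line(position, orientation=None, rate=0.15, contact_N=None): straight line of the TCP; orientation=None keeps the orientation; rate is the mean speed in m/s. With contact_N (N) it stops when the force on the tool has changed by that much, and returns True; else False.
- goto_joints(angles): joint-space move.
- move_gripper(opening): finger opening in m; the grip force is fixed at half the most; returns when the fingers have stopped.
- sleep(seconds).
- inverse_kinematics(position, orientation): joint angles nearest the present ones, or None.
- capture(name): name is "side" or "top" or "wrist"; returns a dict with "image" (480x640x3 uint8, blue, green, red), "range_z" (480x640 float32, m along the optical axis (not along the pixel's ray), 0 where there is no reading), "intrinsics" (3x3 intrinsics, pixels), "R" (3x3) and "t" (3): a world point X has camera coordinates R X + t. Camera axes: x right, y down, z forward; pixel columns grow to the right and rows downward; lengths in m; the calibration is good to about 2 mm. A picture is of the moment at which its call begins.
A pose or a line that the arm cannot do raises PlanningError and nothing moves.
- close_job(): hands the job in; it is judged then, once.
Trained networks look in the newest picture that a camera, given by its name, has taken for a name from the list of things; names that differ only in an ending like _2 or _b are one class to them, and where a whole thing is asked for, a point or a joint stands for the part that bears it (a point fixed in the world has none). Each returns a list of dicts, best first, with "conf" (0 to 1); they miss things now and then, are a little off and sometimes report something else, mostly with a low value. They report only what shows in the picture. A call takes as long as a camera call.
- spot_in(camera, query): "xy" ([column, row] in pixels, amid what is visible of it).
- silhouettes(camera, query): "region" (480x640 bool, what is visible of it) and "xy" ([column, row] in pixels, amid what is visible of it).
Readings, each from a call of its own:
- current_clock(): time.
- current_joint_pos(): joint angles.
- current_qvel(): joint speeds.
- current_joint_torque(): joint torques, N m.
- current_position(): TCP position.
- current_orientation(): TCP orientation.
- current_force(): force on the tool from outside, world axes, zero at the start.
- current_torque(): the same for the moment, N m.
- current_finger_gap(): finger opening in m.
- current_grip_force(): force on a finger pad.
Only numpy, scipy, OpenCV 4.12 (cv2) and the standard library are available. Lean on these libraries where they do the work, as an engineer would, in place of code of your own. Each camera call takes 0.05 s, during which the arm holds its last target. There are 200 camera calls.

## Working session

There is one attempt and no reset: what is moved stays moved. The work goes in short steps, each a Python script; the robot and the scene stay as the last script left them, time stands still between calls to the robot, and variables do not carry over. Pictures are saved under pics/ and viewed, at most 10 in all, crops included, and the job is handed in when it is done.

```bash
ls; mkdir -p pics; cat > h.py <<'E'
import numpy as np, cv2
from bench import *
def world(c,u,v,z=None):
    K=c["intrinsics"];R=np.array(c["R"]);t=np.array(c["t"])
    ray=np.linalg.inv(K)@np.array([u,v,1.0])
    d=c["range_z"][int(round(v)),int(round(u))]
    if z is None: return R.T@(ray*d-t)
    o=-R.T@t; r=R.T@ray
    return o+r*(z-o[2])/r[2]
def cloud(c,m):
    v,u=np.nonzero(m&(c["range_z"]>0)); d=c["range_z"][v,u]
    P=np.linalg.inv(c["intrinsics"])@np.vstack([u*d,v*d,d])
    return (np.array(c["R"]).T@(P-np.array(c["t"])[:,None])).T
E
python3 - <<'E'
from h import *
for n in ["top","side"]:
    c=capture(n); cv2.imwrite(f"pics/{n}0.png",c["image"])
    print(n,-np.array(c["R"]).T@c["t"])
    for q in ["burner","cover","bar","stay","knob","nose","stop","salt","spice","tin"]:
        print(q,[(np.round(s["xy"],0).tolist(),round(s["conf"],2),np.round(world(c,*s["xy"]),3).tolist()) for s in spot_in(n,q)[:2]])
print(current_clock(),current_orientation(),current_finger_gap())
E
```

```text
pics
top [0.52992029 0.02877694 1.19446267]
burner [([282.0, 238.0], 0.67, [0.622, 0.119, 0.041])]
cover [([282.0, 279.0], 0.95, [0.537, 0.115, 0.094])]
bar [([278.0, 280.0], 0.94, [0.536, 0.121, 0.092])]
stay [([251.0, 227.0], 0.42, [0.644, 0.179, 0.067])]
knob []
nose []
stop []
salt [([208.0, 269.0], 0.69, [0.557, 0.266, 0.078])]
spice [([369.0, 231.0], 0.86, [0.633, -0.06, 0.097])]
tin [([281.0, 238.0], 0.28, [0.624, 0.121, 0.04])]
side [ 0.19621085 -0.88276582  0.62889247]
burner [([312.0, 245.0], 0.72, [0.592, 0.106, 0.042])]
cover [([283.0, 227.0], 0.75, [0.529, 0.108, 0.095])]
bar [([281.0, 229.0], 0.6, [0.525, 0.104, 0.092]), ([280.0, 246.0], 0.57, [0.521, 0.101, 0.055])]
stay [([318.0, 216.0], 0.65, [0.637, 0.181, 0.067])]
knob []
nose [([279.0, 247.0], 0.6, [0.518, 0.101, 0.053])]
stop []
salt [([270.0, 206.0], 0.65, [0.555, 0.268, 0.066])]
spice [([370.0, 279.0], 0.79, [0.628, -0.087, 0.061])]
tin [([338.0, 197.0], 0.87, [0.732, 0.286, 0.054])]
1.1 [ 2.01019782e-01  9.79587180e-01 -5.78871254e-05 -1.49269734e-05] 0.08763804515035868
```

```bash
python3 - <<'E'
import cv2
a=cv2.imread("pics/top0.png")[140:340,160:430]; b=cv2.imread("pics/side0.png")[140:340,160:430]
import numpy as np
cv2.imwrite("pics/c0.png",np.vstack([cv2.resize(a,None,fx=1.5*1,fy=1.5,interpolation=2),cv2.resize(b,None,fx=1.5,fy=1.5,interpolation=2)]))
E
python3 - <<'E'
import sys; sys.path.insert(0,'.')
from h import *
c=capture("top")
ok=np.ones((480,640),bool); P=cloud(c,ok)
# deck points
D=P[(abs(P[:,2]-0.04)<.006)&(P[:,0]>.35)&(P[:,0]<.9)&(abs(P[:,1]-.12)<.25)]
r=cv2.minAreaRect((D[:,:2]*1000).astype(np.float32)); print("deck",r,len(D))
R=c["image"].astype(int); m=(R[:,:,2]>R[:,:,1]+70)&(R[:,:,2]>R[:,:,0]+70)
P=cloud(c,m); Q=P[(abs(P[:,2]-.094)<.012)&(P[:,0]<.57)&(abs(P[:,1]-.12)<.1)]
print("redbar",cv2.minAreaRect((Q[:,:2]*1000).astype(np.float32)),Q.mean(0),len(Q))
s=silhouettes("top","burner")
if s:
  Q=cloud(c,s[0]["region"]); print(cv2.minAreaRect((Q[abs(Q[:,2]-.04)<.006][:,:2]*1000).astype(np.float32)))
E
```

```text
deck ((656.7235107421875, 119.93037414550781), (367.614501953125, 496.86932373046875), 0.0377064123749733) 10467
redbar ((468.5157775878906, 109.63197326660156), (47.853023529052734, 84.77641296386719), 3.7564432621002197) [0.45766601 0.11480524 0.09558926] 226
((627.8058471679688, 117.86786651611328), (299.6148986816406, 219.7828369140625), 3.3281383514404297)
```

View pics/c0.png

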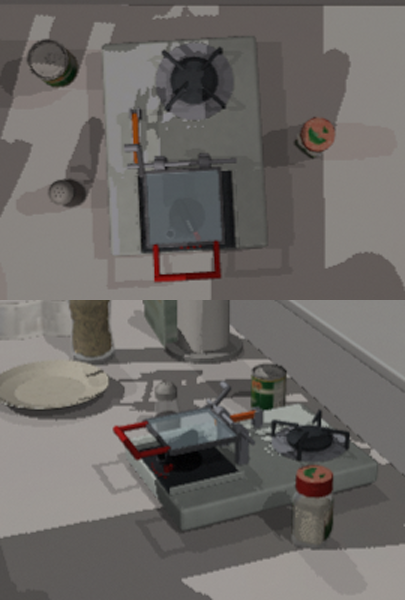

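The pictures show the burner nearly square to the world, with yaw about +0.058. The deck measures 300x220 mm around (0.628, 0.118), and the red bar is at the robot side. Next I hover over the bar and check it with the wrist camera.

```bash
cat >> h.py <<'E'
from scipy.spatial.transform import Rotation as Ro
C=np.array([.6278,.1179]); YAW=.058
def B(x,y,z):  # burner mm -> world m
    c,s=np.cos(YAW),np.sin(YAW)
    return np.array([C[0]+(c*x-s*y)/1e3, C[1]+(s*x+c*y)/1e3, z/1e3])
def iB(P):
    c,s=np.cos(YAW),np.sin(YAW); d=(np.asarray(P)[...,:2]-C)*1e3
    return np.stack([c*d[...,0]+s*d[...,1],-s*d[...,0]+c*d[...,1],np.asarray(P)[...,2]*1e3],-1)
def down(a): # tool pointing down, closing line (y) at world yaw a
    y=np.array([np.cos(a),np.sin(a),0]); z=np.array([0,0,-1.]); return Ro.from_matrix(np.c_[np.cross(y,z),y,z]).as_quat()
def barw(th,dx=0,dz=0): return B(-30-150*np.cos(th)+dx,0,92+150*np.sin(th)+dz)
E
python3 - <<'E'
from h import *
q=down(YAW); p=barw(0); print(p,q)
move_ptp(p+[0,0,.12],q); print(current_clock(),current_joint_pos(),current_position())
move_gripper(.045)
for n in ["wrist","top"]:
    c=capture(n); cv2.imwrite(f"pics/{n}1.png",c["image"]); print(-np.array(c["R"]).T@c["t"])
    R=c["image"].astype(int); m=(R[:,:,2]>R[:,:,1]+70)&(R[:,:,2]>R[:,:,0]+70)
    P=iB(cloud(c,m)); Q=P[(P[:,2]>80)&(P[:,2]<104)&(P[:,0]<-150)&(abs(P[:,1])<60)]
    for x0 in range(-190,-160,2):
        k=Q[(Q[:,0]>=x0)&(Q[:,0]<x0+2)]
        if len(k): print(x0,len(k),np.round(k[:,1].min()),np.round(k[:,1].max()),np.round(k[:,2].mean(),1))
    for s in spot_in(n,"bar"): print(s["conf"],s["xy"],iB(world(c,*s["xy"])))
print(current_clock())
E
```

```text
[0.44810268 0.10746585 0.092     ] [0.68630624 0.72731269 0.         0.        ]
2.9917 [8.64689906e-02 1.68795973e-01 1.81131691e+00 2.96572124e-04
 1.16121225e+00 2.72412683e-02] [0.44822958 0.10811736 0.21207424]
[0.44324542 0.18808101 0.37386134]
-184 103 -40.0 44.0 94.9
-182 206 -42.0 44.0 96.0
-180 311 -42.0 44.0 96.7
-178 226 -42.0 44.0 96.4
-176 197 -42.0 44.0 95.6
-174 48 -42.0 44.0 94.9
-172 32 -41.0 44.0 95.1
-170 49 -41.0 44.0 94.9
-168 34 -42.0 44.0 95.1
-166 41 -42.0 44.0 95.1
-164 44 -42.0 44.0 94.9
-162 39 -41.0 44.0 94.9
0.85 [432.8, 224.8] [-90.16971783   9.0210237   93.86422192]
0.59 [544.6, 154.0] [ 7.07727539 63.21083072 65.95834745]
[0.52992029 0.02877694 1.19446267]
-164 1 -41.0 -41.0 95.1
-162 1 -41.0 -41.0 93.4
0.76 [284.3, 270.8] [-74.536529    -4.32094163  92.6265272 ]
4.0083
```

View pics/wrist1.png

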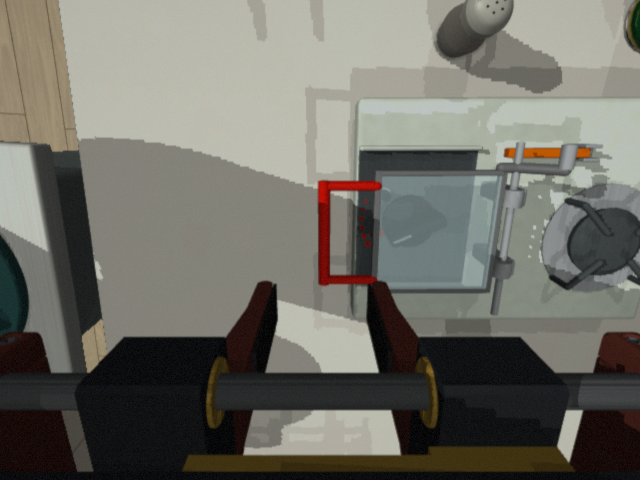

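The wrist view confirms the bar: crest at burner x about -180, z 97, y within ±43, with the fingers straddling that x. I descend and pinch.

```bash
python3 - <<'E'
from h import *
q=down(YAW); p=barw(0)
move_gripper(.034)
print(servo_line(p+[0,0,-.019],q,rate=.12,contact_N=4), current_position(), current_force(),current_torque())
move_gripper(.009)
print(current_finger_gap(),current_grip_force(),current_force(),current_torque(),current_clock(), current_position())
c=capture("side"); cv2.imwrite("pics/s2.png",c["image"][140:340,160:430])
E
```

```text
False [0.44860959 0.10752684 0.07348672] [-0.71013151  0.03341968 -0.93908899] [-0.03429844  0.09680439 -0.01573582]
0.008862766394006365 17.590245008468628 [ 4.73073546  0.27720389 -1.3026193 ] [ 0.00643929 -0.76590491  0.04388389] 6.3 [0.44981975 0.10758675 0.07342222]
```

```bash
cat >> h.py <<'E'
DX=1.6
def arc(th,rate=.1,dx=DX): servo_line(barw(th,dx)+[0,0,-.019],down(YAW),rate=rate)
E
python3 - <<'E'
from h import *
for th in [0.0,.15,.35,.6]:
    arc(th); print(th,np.round(current_position()-barw(th,DX)-[0,0,-.019],4),np.round(current_force(),2),np.round(current_torque(),2),round(current_grip_force(),1),round(current_finger_gap(),4))
c=capture("side"); cv2.imwrite("pics/s2.png",cv2.resize(c["image"][140:340,160:430],None,fx=2,fy=2))
print(current_clock())
E
```

```text
0.0 [0.0001 0.     0.0002] [2.46 0.04 4.87] [-0.02 -0.26 -0.01] 17.5 0.0095
0.15 [ 0.0001  0.     -0.0001] [ 3.65  0.39 -1.78] [-0.02 -0.53  0.03] 17.6 0.0089
0.35 [-0.0002 -0.     -0.0006] [ 3.58 -0.09 -3.54] [-0.03 -0.59  0.03] 17.6 0.0098
0.6 [-0.0014 -0.0001 -0.001 ] [ 0.55 -0.29 -2.76] [-0.08  0.01  0.04] 17.5 0.0094
8.0
```

View pics/s2.png

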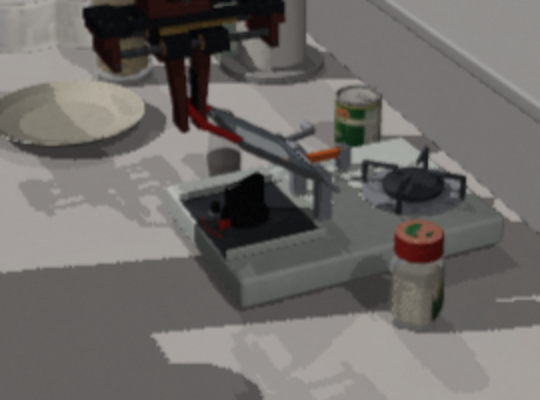

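The side view shows the cover following the pinch, with the bar at the fingertips and the knob and red nose now visible below. I carry on over the top.

```bash
python3 - <<'E'
from h import *
for th in [.85,1.1,1.35,1.6,1.8,2.0,2.15,2.25,2.32,2.37,2.41]:
    arc(th,.1 if th<2.1 else .06); print(th,np.round(current_position()-barw(th,DX)-[0,0,-.019],4),np.round(current_force(),2),np.round(current_torque(),2),round(current_grip_force(),1))
    if abs(current_force()).max()>25: print("STOP"); break
c=capture("side"); cv2.imwrite("pics/s3.png",cv2.resize(c["image"][100:340,160:430],None,fx=2,fy=2))
print(current_clock())
E
```

```text
0.85 [-0.0026 -0.0001 -0.0002] [-5.76 -0.2   3.8 ] [-0.22  1.08  0.03] 17.4
1.1 [-0.0015 -0.0001  0.0004] [-3.96 -0.29  6.85] [-0.16  1.   -0.01] 17.5
1.35 [-0.0002 -0.      0.0007] [-4.07 -0.85  8.58] [-0.11  0.68  0.01] 17.5
1.6 [ 0.     -0.      0.0002] [-0.81 -1.16  5.39] [-0.09  0.34 -0.01] 17.5
1.8 [-0.0004 -0.0001 -0.0002] [-1.3  -0.76  3.47] [-0.17  0.3   0.09] 17.5
2.0 [-0.0001 -0.     -0.0004] [-1.84 -0.58  1.2 ] [-0.14  0.24  0.01] 17.5
2.15 [ 0.0001 -0.     -0.0004] [-1.37 -1.23  0.55] [-0.2   0.37  0.01] 17.5
2.25 [ 0.0004  0.     -0.0003] [-1.37  0.14  0.58] [-0.22  0.4   0.03] 17.5
2.32 [ 0.0004  0.     -0.0003] [-1.39 -1.43  0.97] [-0.22  0.27  0.02] 17.5
2.37 [ 0.0004 -0.     -0.0002] [0.02 0.05 2.16] [-0.21  0.29  0.05] 17.5
2.41 [ 0.0004  0.     -0.0002] [-1.31 -2.11  2.87] [-0.21  0.23 -0.01] 17.5
12.825
```

View pics/s3.png

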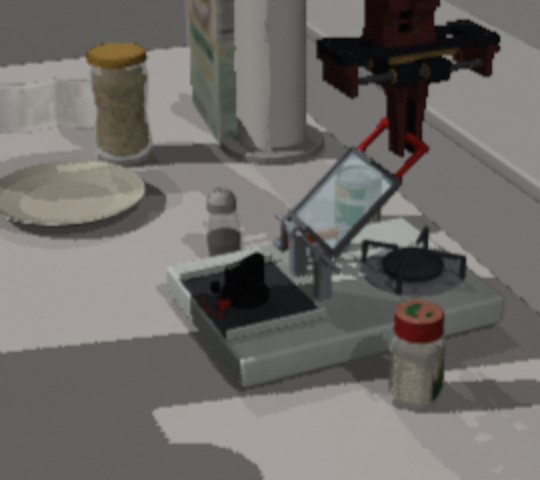

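The side view shows the cover well past upright, with the gripper still holding the bar. I measure the true cover angle and the stay before easing back.

```bash
cat >> h.py <<'E'
def angle():
    out=[]
    for n in ["side","top"]:
        c=capture(n); R=c["image"].astype(int); m=(R[:,:,2]>R[:,:,1]+60)&(R[:,:,2]>R[:,:,0]+60)&(R[:,:,1]<70)
        P=iB(cloud(c,m)); Q=P[(P[:,2]>150)&(P[:,2]<225)&(abs(P[:,1])<52)&(P[:,0]>10)&(P[:,0]<130)]
        a=np.arctan2(Q[:,2]-92,-(Q[:,0]-DX+30)); r=np.hypot(Q[:,2]-92,Q[:,0]-DX+30); k=(r>118)&(r<160)
        out.append((n,k.sum(),round(float(np.median(a[k])),3)))
        g=R[:,:,1]; o=(R[:,:,2]>150)&(g>60)&(g<.7*R[:,:,2])&(R[:,:,0]<.35*R[:,:,2])
        S=iB(cloud(c,o)); S=S[(S[:,0]>-40)&(S[:,0]<70)&(S[:,1]>20)&(S[:,1]<90)&(S[:,2]<130)]
        if len(S): out.append(("stay",len(S),np.round(S.mean(0),1).tolist(),np.round(np.percentile(S,[3,97],axis=0),0).tolist()))
    return out
E
python3 - <<'E'
from h import *
print(*angle(),sep="\n"); print(current_force(),current_clock())
E
```

```text
('side', np.int64(102), 2.386)
('top', np.int64(13), 2.371)
('stay', 47, [4.6, 65.0, 65.0], [[-20.0, 63.0, 62.0], [33.0, 67.0, 69.0]])
[-0.67106877 -1.00829112  1.00584461] 12.925
```

```bash
cat >> h.py <<'E'
def ft(n=8):
    a=[]
    for _ in range(n): a.append(np.r_[current_force(),current_torque()]); sleep(.02)
    return np.mean(a,0)
E
python3 - <<'E'
from h import *
for th in [2.41,2.39,2.37,2.355,2.345,2.335]:
    if th<2.41: arc(th,.03)
    f=ft(); u=np.array([-np.sin(th),0,-np.cos(th)]) # closing direction
    print(th,np.round(f,2),"tang",round(f[:3]@u,2),np.round(current_position()-barw(th,DX)-[0,0,-.019],4))
    if f[:3]@u< -2: break
print(*angle(),sep="\n"); print(current_clock())
E
```

```text
2.41 [-0.71 -0.48  2.06 -0.19  0.22  0.02] tang 2.01 [ 0.0001 -0.      0.0002]
2.39 [ 0.09 -0.75  2.26 -0.22  0.1   0.02] tang 1.59 [0.0001 0.     0.0001]
2.37 [ 0.58 -0.92  2.02 -0.19 -0.06  0.01] tang 1.05 [0.0002 0.     0.0001]
2.355 [ 1.24 -1.18  2.26 -0.18 -0.19  0.01] tang 0.72 [0.0002 0.     0.0001]
2.345 [ 1.26 -0.71  2.34 -0.19 -0.23  0.02] tang 0.73 [0.0001 0.     0.0001]
2.335 [ 1.22 -0.72  2.76 -0.17 -0.22 -0.  ] tang 1.03 [ 0.     -0.      0.0001]
('side', np.int64(103), 2.313)
('top', np.int64(7), 2.297)
('stay', 40, [1.5, 65.2, 65.0], [[-21.0, 63.0, 62.0], [33.0, 67.0, 69.0]])
15.075
```

```bash
python3 - <<'E'
from h import *
base=None
for th in [2.335,2.33,2.325,2.32,2.315,2.31,2.305]:
    if th<2.335: arc(th,.02)
    f=ft(12); u=np.array([-np.sin(th),0,-np.cos(th)]); t=f[:3]@u
    print(th,np.round(f,2),"tang",round(t,2))
    base=t if base is None else max(base,t)
    if t<base-.7: break
print(*angle(),sep="\n"); print(current_clock())
E
```

```text
2.335 [ 1.25 -0.66  2.85 -0.17 -0.24 -0.  ] tang 1.07
2.33 [ 1.55 -0.7   2.72 -0.17 -0.3   0.03] tang 0.75
2.325 [ 1.56 -0.74  3.08 -0.15 -0.26  0.01] tang 0.97
2.32 [ 1.54 -0.65  3.   -0.16 -0.31  0.  ] tang 0.92
2.315 [ 1.89 -0.81  2.79 -0.15 -0.37  0.02] tang 0.5
2.31 [ 2.28 -0.22  2.44 -0.11 -0.4   0.01] tang -0.04
('side', np.int64(102), 2.288)
('top', np.int64(5), 2.274)
('stay', 33, [-2.5, 65.3, 64.6], [[-21.0, 63.0, 62.0], [18.0, 67.0, 68.0]])
17.625
```

```bash
python3 - <<'E'
from h import *
move_gripper(.016); sleep(.3)
print(np.round(ft(),2),current_finger_gap(),current_grip_force())
print(*angle(),sep="\n"); print(current_clock())
E
```

```text
[ 0.17  0.05  0.22 -0.06  0.04  0.  ] 0.01568029317038468 0.0
('side', np.int64(100), 2.285)
('top', np.int64(2), 2.256)
('stay', 34, [-2.2, 65.3, 64.8], [[-21.0, 63.0, 62.0], [18.0, 67.0, 69.0]])
18.5083
```

```bash
python3 - <<'E'
from h import *
p=current_position(); q=down(YAW)
move_gripper(.026)
print(servo_line(p+[0,0,.09],q,rate=.12,contact_N=4),current_force())
move_ptp(B(-100+DX,0,230),down(YAW+np.pi/2+.3))
move_gripper(.036)
print(np.round(current_joint_pos(),2))
c=capture("wrist"); cv2.imwrite("pics/w4.png",c["image"]); d=c
for n in ["wrist","top"]:
    if n=="top": c=capture("top"); cv2.imwrite("pics/t4.png",c["image"])
    for qn in ["knob","nose","stop"]:
        print(n,qn,[(s["conf"],s["xy"],np.round(iB(world(c,*s["xy"])),1)) for s in spot_in(n,qn)[:2]])
print(*angle(),sep="\n"); print(current_clock())
E
```

```text
False [-0.74041877  0.335039   -0.65767911]
[ 0.08  0.27  1.63 -0.    1.25 -1.85]
wrist knob [(0.88, [321.8, 219.1], array([-106.2,   -2.6,   85.9]))]
wrist nose [(0.94, [322.9, 217.9], array([-107.2,   -1.9,   84.5]))]
wrist stop []
top knob []
top nose []
top stop []
('side', np.int64(122), 2.286)
('top', np.int64(265), 2.277)
22.3417
```

View pics/w4.png

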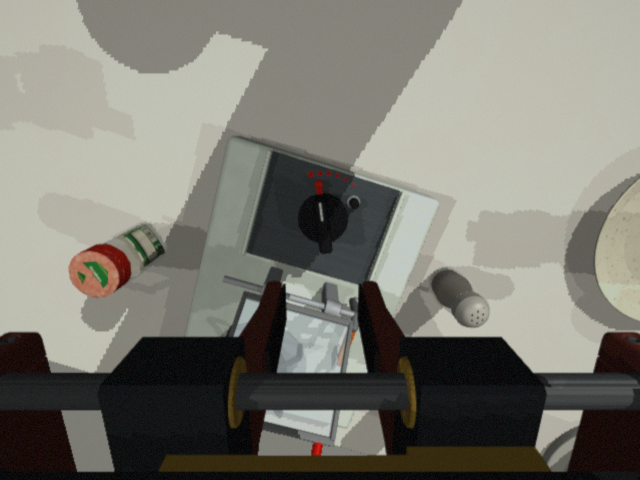

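The wrist view shows the knob at (322,215), the red nose at (319,187), the stop at (353,203), and the cover propped behind. I fit the knob's axis and yaw from depth.

```bash
python3 - <<'E'
from h import *
c=capture("wrist"); P=iB(cloud(c,np.ones((480,640),bool)))
T=P[(abs(P[:,0]+100)<45)&(abs(P[:,1])<40)&(P[:,2]>78)&(P[:,2]<92)]
r=cv2.minAreaRect(T[:,:2].astype(np.float32)); w=np.linalg.svd(T[:,:2]-T[:,:2].mean(0),full_matrices=False)[2][0]
print("top",len(T),r,T.mean(0),np.arctan(w[1]/w[0]))
D=P[(np.hypot(P[:,0]+100,P[:,1])<40)&(P[:,2]>48)&(P[:,2]<60)]
print("disc",len(D),cv2.minEnclosingCircle(D[:,:2].astype(np.float32)))
R=c["image"].astype(int)
m=(R[:,:,2]>R[:,:,1]+50)&(R[:,:,2]>R[:,:,0]+50); m[:176]=0;m[200:]=0;m[:,:305]=0;m[:,335:]=0
N=iB(cloud(c,m)); N=N[N[:,2]>46]; print("nose",len(N),N.mean(0))
print("stop px",iB(world(c,353,202,z=.053)), "nose px",iB(world(c,319,187,z=.052)))
n2=cloud(c,m); 
E
```

```text
top 713 ((-98.43359375, 0.46923828125), (49.64743423461914, 11.98508071899414), 24.25665283203125) [-9.95525192e+01  4.49002074e-02  8.43236190e+01] 0.4202175578790937
disc 1482 ((-105.50566864013672, 2.2919771671295166), 32.35239028930664)
nose 87 [-127.32115978  -12.3991414    50.73685202]
stop px [-123.82376475   23.36522322   53.        ] nose px [-127.78620151  -12.06276285   52.        ]
```

```bash
cat >> h.py <<'E'
KX,KY=-98.4,.5
def kq(k): return down(YAW+k+np.pi/2)
E
python3 - <<'E'
from h import *
move_ptp(B(KX,KY,150),kq(.423)); print(current_position()-B(KX,KY,150))
print(servo_line(B(KX,KY,57.5),kq(.423),rate=.1,contact_N=4),np.round(ft(4),2))
move_gripper(.011); sleep(.2)
print(current_finger_gap(),current_grip_force(),np.round(ft(),2),(current_position()-B(KX,KY,57.5))*1e3,current_joint_pos(),current_clock())
E
```

```text
[-6.04818595e-04 -4.55658772e-05 -2.54392058e-04]
False [ 0.15 -0.39 -0.2   0.05 -0.   -0.  ]
0.01171411896002334 30.00102013349533 [-1.78  4.1   5.09  0.81  0.35 -0.01] [-0.10352879  0.32142345  0.14093644] [ 8.23326296e-02  4.81829527e-01  1.80413760e+00  6.71586817e-04
  8.55719018e-01 -1.96971552e+00] 24.8167
```

```bash
cat >> h.py <<'E'
KC=B(KX,KY,57.5)+np.array([-.0003,.0008,-.0003])
def turn(k):
    j=inverse_kinematics(KC,kq(k)); t=current_clock(); goto_joints(j); return current_clock()-t
E
python3 - <<'E'
from h import *
for k in [.423,.35,.25,.15,.05,-.05,-.12]:
    dt=turn(k); f=ft(5); print(k,round(dt,2),np.round(f,2),np.round((current_position()-KC)*1e3,2),round(current_joint_torque()[5],3), round(current_finger_gap(),4))
    if abs(f[5])>.25: break
print(current_clock())
E
```

```text
0.423 0.25 [-2.47  0.79  7.56  0.28  0.42 -0.02] [ 0.25 -0.39  0.46] -0.029 0.012
0.35 0.25 [-1.98  0.86  7.57  0.28  0.43 -0.07] [ 0.21 -0.38  0.46] -0.036 0.012
0.25 0.25 [-1.99  1.31  7.89  0.29  0.41 -0.05] [ 0.23 -0.33  0.42] -0.031 0.012
0.15 0.25 [-1.58  1.04  8.    0.29  0.4  -0.03] [ 0.19 -0.33  0.44] -0.031 0.0119
0.05 0.25 [-2.18  1.48  7.85  0.31  0.42 -0.04] [ 0.19 -0.29  0.44] -0.031 0.0119
-0.05 0.25 [-1.88  1.47  7.86  0.3   0.4  -0.04] [ 0.18 -0.29  0.43] -0.032 0.0117
-0.12 0.25 [-2.08  1.61  7.72  0.29  0.4  -0.06] [ 0.21 -0.26  0.43] -0.037 0.0116
27.15
```

```bash
python3 - <<'E'
from h import *
k=-.12; b=None
while k>-.8:
    k-= .04 if k>-.3 else .012
    turn(k); f=ft(3); a=Ro.from_quat(current_orientation()).as_matrix()[:,1]
    yaw=np.arctan2(a[1],a[0])-np.pi/2-YAW
    print(round(k,3),"yaw",round(yaw,4),np.round(f,2),round(current_joint_torque()[5],3))
    if b is None: b=f[5]
    if abs(f[5]-b)>.06: break
print(current_clock())
E
```

```text
-0.16 yaw -0.16 [-1.88  1.52  7.49  0.28  0.43 -0.05] -0.03
-0.2 yaw -0.2 [-1.91  1.32  7.41  0.31  0.38 -0.05] -0.03
-0.24 yaw -0.24 [-2.15  0.9   7.41  0.33  0.4  -0.05] -0.03
-0.28 yaw -0.28 [-2.4   2.01  7.27  0.35  0.39 -0.07] -0.03
-0.32 yaw -0.32 [-2.41  1.9   8.1   0.34  0.4  -0.07] -0.03
-0.332 yaw -0.3319 [-2.04  1.96  7.09  0.32  0.41 -0.05] -0.031
-0.344 yaw -0.3439 [-1.85  0.99  7.6   0.34  0.4  -0.04] -0.03
-0.356 yaw -0.3558 [-2.01  1.27  7.81  0.33  0.41 -0.04] -0.03
-0.368 yaw -0.3679 [-1.41  0.91  8.38  0.31  0.39 -0.03] -0.03
-0.38 yaw -0.3799 [-2.2   1.76  7.68  0.32  0.38 -0.02] -0.03
-0.392 yaw -0.3919 [-1.39  1.65  7.99  0.33  0.38 -0.02] -0.03
-0.404 yaw -0.4039 [-2.63  2.04  7.78  0.34  0.41 -0.01] -0.03
-0.416 yaw -0.4159 [-2.06  1.61  7.76  0.32  0.42 -0.05] -0.03
-0.428 yaw -0.4279 [-1.77  1.69  8.21  0.32  0.4  -0.05] -0.03
-0.44 yaw -0.4399 [-2.3   1.72  7.62  0.34  0.4  -0.04] -0.03
-0.452 yaw -0.4519 [-2.3   1.53  7.63  0.35  0.39 -0.03] -0.03
-0.464 yaw -0.4639 [-2.2   2.44  7.82  0.35  0.38 -0.  ] -0.03
-0.476 yaw -0.4759 [-2.05  2.1   7.78  0.36  0.42 -0.06] -0.03
-0.488 yaw -0.4879 [-2.24  1.72  6.63  0.34  0.36 -0.02] -0.03
-0.5 yaw -0.4999 [-2.26  2.06  8.25  0.33  0.42 -0.02] -0.03
-0.512 yaw -0.5119 [-1.9   1.82  7.74  0.34  0.4  -0.02] -0.03
-0.524 yaw -0.5239 [-1.95  1.7   7.92  0.34  0.43 -0.03] -0.03
-0.536 yaw -0.5359 [-1.37  1.76  8.41  0.33  0.44 -0.04] -0.03
-0.548 yaw -0.5478 [-1.95  1.63  7.58  0.29  0.42  0.03] 0.014
34.35
```

```bash
python3 - <<'E'
from h import *
k=-.548; t=0
while k>-.75:
    k-=.006 if t<.12 else .003
    turn(k); sleep(.05); t=current_joint_torque()[5]+.03
    a=Ro.from_quat(current_orientation()).as_matrix()[:,1]
    print(round(k,3),round(np.arctan2(a[1],a[0])-np.pi/2-YAW,4),round(t,3),round(current_torque()[2],3))
    if t>.245: break
sleep(.6); print(current_joint_torque()[5]+.03,np.round(ft(10),3),current_clock())
c=capture("side"); cv2.imwrite("pics/s5.png",cv2.resize(c["image"][180:300,200:330],None,fx=4,fy=4))
E
```

```text
-0.554 -0.5535 0.144 0.133
-0.557 -0.5564 0.2 0.18
-0.56 -0.5592 0.246 0.197
0.244438084512949 [-2.046  1.831  7.734  0.355  0.392  0.221] 36.0167
```

View pics/s5.png

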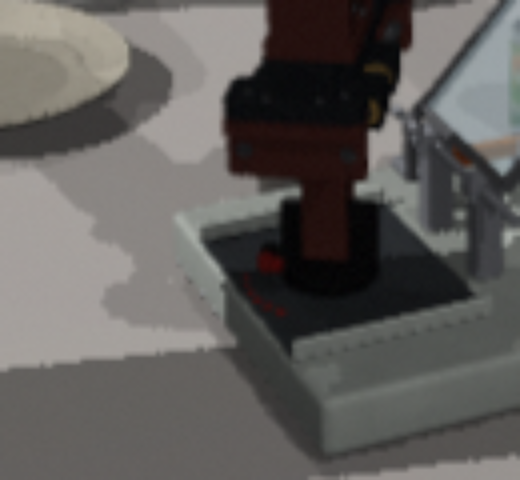

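The side view shows the red nose round at the stop side, with the gripper on the knob and the cover still propped. I add a slight extra press, then release and check.

```bash
python3 - <<'E'
from h import *
turn(-.5612); sleep(.7); print(current_joint_torque()[5]+.03)
turn(-.553); print(current_joint_torque()[5]+.03)
move_gripper(.036); print(current_joint_torque()[5]+.03,np.round(ft(4),2))
print(servo_line(KC+[0,0,.14],kq(-.553),rate=.12,contact_N=5))
move_ptp(B(KX-20,KY,230),kq(.3))
c=capture("wrist"); cv2.imwrite("pics/w6.png",c["image"]); P=iB(cloud(c,np.ones((480,640),bool)))
T=P[(abs(P[:,0]+100)<45)&(abs(P[:,1])<40)&(P[:,2]>78)&(P[:,2]<92)]
r=cv2.minAreaRect(T[:,:2].astype(np.float32)); print(r)
print(*angle(),sep="\n"); print(current_clock())
E
```

```text
0.2707021913677454
0.1142802389524877
0.0300337375286108 [ 0.09 -0.75 -0.16  0.02 -0.01  0.  ]
False
((-98.72325134277344, 0.7567062377929688), (12.564997673034668, 48.945858001708984), 58.54783248901367)
('side', np.int64(167), 2.283)
('top', np.int64(299), 2.276)
40.2167
```

View pics/w6.png

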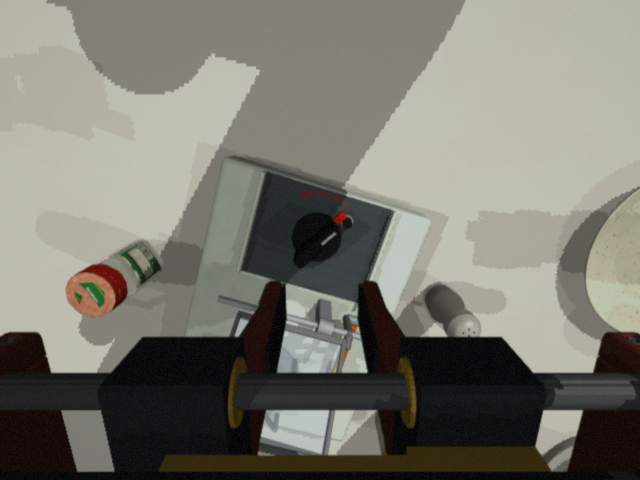

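The wrist view shows the red nose at (343,217) against the stop at (348,222), with knob yaw -0.549, which matches where contact was felt. The cover is still propped, the neighbouring things are in place and the gripper is clear, so I hand in.

```bash
python3 -c "
from bench import *
print(close_job(),current_clock())"
```

```text
the job is handed in; nothing more can be done
the job is handed in; nothing more can be done
```

The job is handed in at about 40 s: the cover rests on the stay, the knob's nose is against the stop after a press of roughly 6–8 N (worked out from joint torque), and the gripper is clear with the salt and spice undisturbed in the last picture (tin out of view).

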